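# Re-pin a farrier's slide-out tool tray in its working position

### The job

The tool tray on the van deck is pinned shut for the road. Pull its detent pin, draw the tray out until its second flange hole lines up in the keeper, and push the same pin back down through the holes until its shoulder is fully home and the tray is locked in the working position. Leave the tools, shoes and other things lying on the deck where they are.

Things in the scene. Friction and masses are not known exactly. Their poses are not given: they have to be found in the camera images.
- pin: Loose upright steel detent pin with a T-handle, 120 g. Origin: on its axis under the shoulder; z up. Shank 12 mm thick, 50 mm down, last 5 mm a cone to 6 mm. Two sprung balls stand out 1.4 mm, 42.5 mm below the origin; they yield to a straight pull or push of about 8 to 12 N, no button or twist. In a hole they rub, so the pin stays where it is let go; it can turn freely.
- pin_grip (a point): Middle of the pin's T-handle, 25 mm above the pin's origin: a round bar 13 mm thick, 54 mm long, along the pin's own x axis. Below it a neck 13 mm thick and a shoulder 21 mm wide, 6 mm high.
- pin_tip (a point): Centre of the pin's lower end, 50 mm below its origin.
- keeper_hole (a point): Mouth of the 13 mm vertical hole on top of the fixed keeper, 88 mm above the deck; axes: z up, -x the way the tray is drawn out. The keeper is a C-shaped steel bracket open to the tray: top block 44 x 40 mm, 20 mm thick; tray flange from 22 to 28 mm below this point; lower jaw from 30 to 38 mm below. Fully home, the pin passes through all three and its origin is at this point.
- tray_hole (a point): Centre of the tray's second 13 mm hole, on top of the steel flange (6 mm thick) at the tray's side; at the start 75 mm behind the keeper's hole (its +x). Moves with the tray; axes as keeper_hole. A pin raised 30 to 38 mm is out of the flange, so the tray is free, and still stands in the keeper's top block.
- tray_handle (a point): Middle of the tray's handle, a horizontal round steel bar 12 mm thick and 110 mm long along the unit's y axis, 66 mm above the deck, 45 mm in front of the tray's front wall, whose rim is 87 mm high. Same axes as keeper_hole; moves with the tray. The aluminium tray is 300 x 200 mm, and runs on slides; it needs about 3 N to move and stays where it is left.
- tray (a joint): How far the tray has been drawn out, in m: 0 when stowed (first hole in the keeper, pinned so at the start), 0.075 when the second hole is in the keeper; the end stop is farther out, at 0.100.
- shoe_a: Bystander: dark steel horseshoe, 130 x 125 mm, 9 mm thick, flat on the deck some way in front of the keeper.
- shoe_b: Bystander: dark steel horseshoe, 122 x 118 mm, 9 mm thick, flat on the deck in front of the tray's handle.
- tongs: Bystander: dark steel tongs, 320 mm long, 15 mm high, lying crosswise beyond the horseshoes.
- rasp: Bystander: hoof rasp with wooden handle, 400 mm long, 44 mm wide, 29 mm high, lying along the side of the tray away from the keeper.
- nail_box: Bystander: small open carton of horseshoe nails, 85 x 65 x 38 mm.
- mug: Bystander: white mug, 84 mm wide and 85 mm high.
Things that resemble listed ones, but are neither listed nor needed, are in the scene too. Several things have the shape of the pin; the one meant has the colours described above.

How it is judged:
By the outcome, as a careful person would: the job done as asked, in the order asked, and still so for the second after the job is handed in, with the robot touching nothing.
It also fails if it takes over 58 s, if anything falls off the work surface, if the arm or the gripper's body presses on something with over 40 N, if the wrist force passes 120 N, or if a joint passes its speed limit or range.

### The arm

A 6-joint arm with a two-finger parallel gripper is mounted at the origin on the work surface. World frame = base frame: x ahead of the robot, y to its left, z up, the work surface at z = 0. Lengths are in m, angles in rad, forces in N, time in s.
With the tool pointing down it reaches from about 0.425 to 0.95 m from the base axis. Payload 14.7 kg.
Tool frame: the origin (TCP) lies between the finger pads; the fingertips stand 14 mm ahead of it and the grasp point (between the pads) lies 5 mm behind it; y points along the fingers, z is the direction in which the jaws open and shut, and the axes are right-handed (so a half turn about y gives the same grasp; the last joint's range is limited). The gripper opens to 85 mm and grips with 20 to 120 N. Pads are 22 mm wide; open, the fingers measure 114 mm over their backs; the gripper's body (76 mm by 85 mm) begins 54 mm behind the grasp point. The pads swing forward as they close: fully open they stand 13 mm farther back than shut.
Start: joints at [1.297, 0.48, 1.596, -0, 1.065, -0.047], TCP at [0.146, 0.633, 0.245] pointing down, gripper open.
Joint ranges: [-2.75, 2.75], [-0.82, 2.05], [0.23, 2.67], [-1.56, 4.7], [0.09, 2.69], [-2.92, 2.92]. Speed limits (rad/s): [1.89, 1.89, 2.39, 3.01, 3.01, 3.01].

### API

Orientations are given as a rotation vector (axis times angle).
In Python, from rig import sense, read_camera, camera_params, sign_off gives the robot as it stands.
- The arm moves only by the tool step_arm, never from a script. Its argument "motion" is a list of rows, each an object with "turn": the turn, a rotation vector about the world's x, y, z in rad, a list of three; "offset": the shift along the world's x, y, z in cm, a list of three; "grip": the closure in counts, from 0 (fully open) to 255 (shut). A call has 1 to 12 rows; each row shifts and turns the commanded pose from where the row before left it; what a row does not reach is not made up. A row lasts 1/8 s, in which the tool goes at most 62.5 mm and 10.7 degrees, less where a joint would pass 70% of its speed; a pose out of reach is approached as far as the arm can. A call with a gripper value outside its range is refused whole. The fingers move at their own pace and stop on an object; the grip force is fixed at half the most. Time passes only in rows, so rows that do not move let the fingers close. It gives the time, the measured TCP pose, the force and the opening at its end, in the units of the state.
- sense(): the state, without advancing time (a new reading comes with each control period).
- read_camera(name): name is "scene" or "top" or "wrist"; returns (picture, depth): 384x512x3 uint8, blue, green, red; 384x512 float32, m along the optical axis (not along the pixel's ray), 0 where there is no reading.
- camera_params(name): a dict with "fx", "fy", "cx", "cy" (pixels), "R" (3x3) and "t" (3): a world point X has camera coordinates R X + t. Camera axes: x right, y down, z forward; pixel columns grow to the right and rows downward; lengths in m; the calibration is good to about 2 mm. A picture is of the moment at which its call begins: read the wrist's pose just before it. camera_params takes no time and is no camera call; for the wrist camera it gives the pose at the moment of the call.
- sign_off(): hands the job in, once; it reports no verdict.
The state is a dict: "time": time; "joints": joint angles; "dq": joint speeds; "tau": joint torques, N m; "tcp_pos": TCP position; "eef_rot": TCP orientation; "wrist_force": force on the tool from outside, world axes, zero at the start; "moment": the same for the moment, N m; "width": finger opening in m.
Only numpy, scipy, OpenCV 4.12 (cv2) and the standard library are available. Lean on these libraries where they do the work, as an engineer would, in place of code of your own. Each camera call takes 0.05 s, during which the arm holds its last target. There are 200 camera calls.

## Working session

There is one attempt and no reset: what is moved stays moved. The work goes in short steps, Python scripts to look and compute and a tool call to move; the robot and the scene stay as the last step left them, time stands still between calls to the robot, and variables do not carry over. Pictures are saved under pics/ and viewed, about 8 in all and at most 12, crops included, and the job is handed in when it is done.

Besides the shell and the picture viewer there is one more tool, called after ">>>" by a JSON object that holds its "op" and its "data". step_arm: Moves the arm, as the interface text tells. Its arguments: {"type":"object","properties":{"motion":{"type":"array"}},"required":["motion"]}

```bash
mkdir -p pics; cat > h.py <<'E'
import numpy as np, cv2
from rig import sense, read_camera, camera_params, sign_off
from scipy.spatial.transform import Rotation as Ro
def grab(n):
    p=camera_params(n); im,d=read_camera(n); np.savez(f'{n}.npz',im=im,d=d,**{k:np.array(p[k]) for k in p}); return im,d,p
def cloud(d,p):
    v,u=np.mgrid[:d.shape[0],:d.shape[1]]
    c=np.stack([(u-p['cx'])/p['fx']*d,(v-p['cy'])/p['fy']*d,d],-1)
    X=(c-np.array(p['t']))@np.array(p['R']); X[d==0]=np.nan; return X
def load(n):
    z=np.load(f'{n}.npz'); return z['im'],z['d'],z
def proj(X,p):
    c=np.array(p['R'])@np.array(X)+np.array(p['t']); return p['fx']*c[0]/c[2]+p['cx'],p['fy']*c[1]/c[2]+p['cy']
E
python3 - <<'E'
from h import *
s=sense(); print(s)
a,d,p=grab('top'); print(p)
b,d2,p2=grab('scene')
cv2.imwrite('pics/top.png',cv2.resize(a,(800,600)));cv2.imwrite('pics/scene.png',cv2.resize(b,(800,600)))
E
```

```text
{'time': 0.0, 'joints': array([ 1.29738631e+00,  4.80820794e-01,  1.59688205e+00, -3.36749105e-06,
        1.06508582e+00, -4.66044961e-02]), 'dq': array([ 0.0007459 , -0.00089445,  0.00018171,  0.00032895,  0.00109325,
       -0.00081819]), 'tau': array([ 1.87409685e-03, -9.50670075e+01, -4.30159986e+01, -1.78326941e-04,
        1.30429512e-02,  3.44549665e-05]), 'tcp_pos': array([0.14603929, 0.6329754 , 0.24467649]), 'eef_rot': array([-1.56463414,  0.17823888, -0.17794356]), 'wrist_force': array([-0.73272558, -0.34750561, -0.31782097]), 'moment': array([ 0.03205405, -0.00380851,  0.01414559]), 'width': 0.08540308052740747}
{'fx': 381.79886217320995, 'fy': 381.79886217320995, 'cx': 257.2176319350371, 'cy': 193.6316711846449, 'R': array([[-0.00463949, -0.99983004, -0.01784279],
       [-0.98716309,  0.00742789, -0.15954266],
       [ 0.15964808,  0.01687355, -0.98702977]]), 't': array([-0.04315884,  0.62366112,  1.10726404])}
```

View pics/top.png

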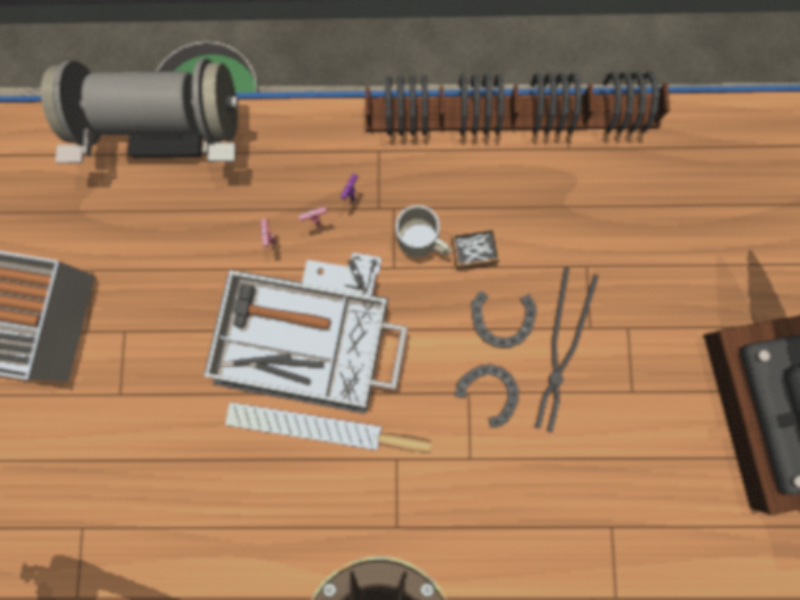

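View pics/scene.png

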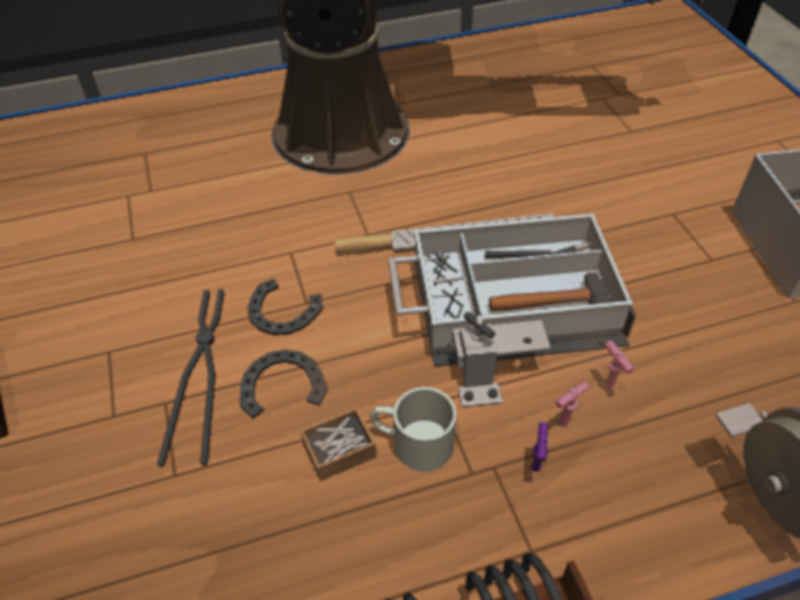

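The top view shows the keeper with the dark steel pin at about (362,268), the tray handle at (400,355) and decoy pins (pink and purple) standing beyond. The scene view agrees: keeper at (480,345), pin handle at (480,325). Next I measure from depth.

```bash
python3 - <<'E'
from h import *
for n,(u0,u1,v0,v1) in {'top':(190,270,155,265),'scene':(240,410,130,270)}.items():
    im,d,p=load(n); X=cloud(d,p)[v0:v1,u0:u1].reshape(-1,3)
    X=X[~np.isnan(X).any(1)]
    np.save(n+'_c.npy',X)
    for lo,hi in [(.105,.14),(.083,.093),(.058,.072)]:
        m=(X[:,2]>lo)&(X[:,2]<hi); Y=X[m]; print(n,lo,hi,len(Y), Y.mean(0).round(4), Y.min(0).round(3),Y.max(0).round(3))
    Y=X[(X[:,2]>.105)]; c=Y.mean(0); w,V=np.linalg.eigh(np.cov(Y[:,:2].T)); print(w**.5,V[:,1],len(Y))
im,d,p=load('top'); X=cloud(d,p)
# crop mosaics
a=cv2.resize(im[155:265,190:275],None,fx=5,fy=5,interpolation=cv2.INTER_CUBIC)
im2,_,_=load('scene'); b=cv2.resize(im2[190:270,230:340],None,fx=4,fy=4,interpolation=cv2.INTER_CUBIC)
H=550; o=np.zeros((H,a.shape[1]+b.shape[1]-60*0,3),np.uint8); o[:a.shape[0],:a.shape[1]]=a; o[:b.shape[0],a.shape[1]:]=b
# height map
h=np.nan_to_num(X[155:240,230:275,2]); 
print(a.shape,b.shape); o=o[:, :800]; cv2.imwrite('pics/crop.png',o)
# tray handle fits
Y=np.load('top_c.npy'); m=(Y[:,2]>.05)&(Y[:,2]<.08)&(Y[:,1]<Y[:,1].min()+.03); print(Y[m][:40].round(3))
E
```

```text
top 0.105 0.14 83 [0.6687 0.0362 0.1186] [0.644 0.021 0.109] [0.694 0.051 0.127]
top 0.083 0.093 508 [0.5887 0.04   0.0873] [ 0.426 -0.083  0.083] [0.735 0.151 0.093]
top 0.058 0.072 845 [0.6247 0.0587 0.0665] [ 0.434 -0.083  0.058] [0.739 0.155 0.072]
[0.0036928  0.01574542] [-0.91173957 -0.41076874] 83
scene 0.105 0.14 144 [0.6726 0.0343 0.1169] [0.645 0.02  0.105] [0.697 0.051 0.126]
scene 0.083 0.093 1246 [0.6139 0.1014 0.0865] [ 0.427 -0.121  0.083] [0.806 0.315 0.093]
scene 0.058 0.072 2710 [0.602  0.1183 0.0656] [ 0.424 -0.138  0.058] [0.807 0.314 0.072]
[0.00324651 0.01578464] [-0.90698333 -0.42116653] 144
(550, 425, 3) (320, 440, 3)
[[ 0.732 -0.056  0.071]
 [ 0.731 -0.059  0.073]
 [ 0.731 -0.056  0.062]
 [ 0.731 -0.059  0.063]
 [ 0.729 -0.062  0.069]
 [ 0.728 -0.065  0.075]
 [ 0.729 -0.068  0.071]
 [ 0.727 -0.083  0.078]
 [ 0.731 -0.059  0.051]
 [ 0.73  -0.062  0.055]
 [ 0.728 -0.065  0.063]
 [ 0.728 -0.068  0.063]
 [ 0.727 -0.071  0.067]
 [ 0.726 -0.074  0.069]
 [ 0.726 -0.077  0.069]
 [ 0.727 -0.08   0.066]
 [ 0.728 -0.083  0.062]
 [ 0.727 -0.068  0.052]
 [ 0.727 -0.071  0.052]
 [ 0.725 -0.074  0.059]
 [ 0.725 -0.077  0.06 ]
 [ 0.726 -0.08   0.056]
 [ 0.727 -0.084  0.051]
 [ 0.574 -0.055  0.07 ]
 [ 0.571 -0.055  0.071]
 [ 0.568 -0.055  0.071]
 [ 0.565 -0.055  0.072]
 [ 0.562 -0.055  0.067]]
```

View pics/crop.png

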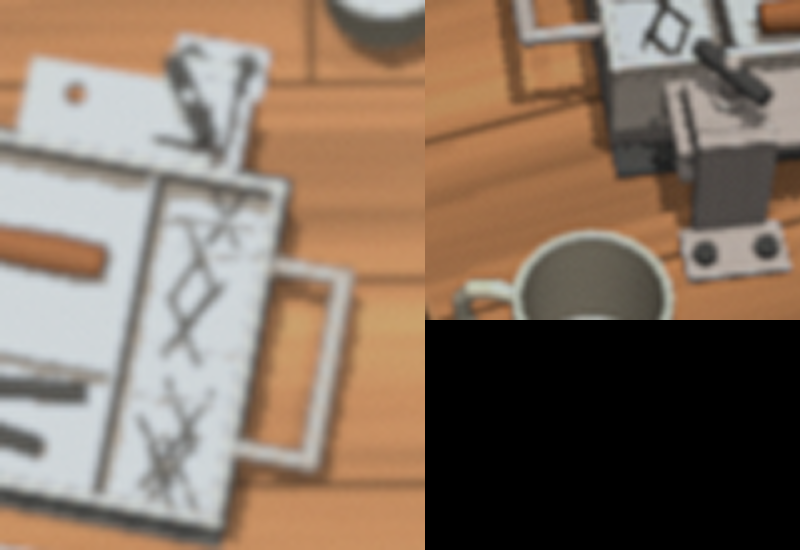

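```bash
python3 - <<'E'
from h import *
im,d,p=load('top'); R=np.array(p['R']);t=np.array(p['t']); C=-R.T@t
def at(u,v,z):
    r=R.T@np.array([(u-p['cx'])/p['fx'],(v-p['cy'])/p['fy'],1]); return C+r*(z-C[2])/r[2]
c=lambda x,y,z: at(190+x/5,155+y/5,z)
A,B=c(345,275,.066),c(310,460,.066); e=A-B; print('handle',A,B,(A+B)/2,np.linalg.norm(e),np.degrees(np.arctan2(e[1],e[0])))
print('hole2',c(75,93,.066))
K=[c(185,35,.088),c(268,50,.088)]; print('keeper far corners',K)
s=sense(); M=Ro.from_rotvec(s['eef_rot']).as_matrix(); print(M.round(3))
X=np.load('scene_c.npy');Y=X[X[:,2]>.114]; print(Y.mean(0),(Y.min(0)+Y.max(0))/2)
pw=camera_params('wrist'); print(pw['R']@M, pw['R']@s['tcp_pos']+pw['t'],pw['fx'])
E
```

```text
handle [ 0.57152831 -0.05228376  0.066     ] [ 0.46291611 -0.03124519  0.066     ] [ 0.51722221 -0.04176448  0.066     ] 0.11063106652223599 -10.96263492785244
hole2 [0.68321712 0.11021267 0.066     ]
keeper far corners [array([0.71311624, 0.04179635, 0.088     ]), array([ 0.70353106, -0.00759804,  0.088     ])]
[[ 0.974 -0.     0.225]
 [-0.225 -0.001  0.974]
 [-0.    -1.    -0.001]]
[0.67226373 0.03472602 0.11867014] [0.67083644 0.03506169 0.1198144 ]
[[ 1.82673500e-03  1.77024357e-04  9.99998316e-01]
 [ 9.64408230e-01 -2.64412227e-01 -1.71491375e-03]
 [ 2.64411478e-01  9.64409738e-01 -6.53734816e-04]] [0.00116652 0.03071614 0.14172135] 285.19375529193337
```

>>> {"op": "step_arm", "data": {"motion": [{"offset": [0,0,4],"turn": [0,0,0],"grip": 0},{"offset": [3.75,-4.27,0],"turn": [0,0,0.055],"grip": 0},{"offset": [3.75,-4.27,0],"turn": [0,0,0.055],"grip": 0},{"offset": [3.75,-4.27,0],"turn": [0,0,0.055],"grip": 0},{"offset": [3.75,-4.27,0],"turn": [0,0,0.055],"grip": 0},{"offset": [3.75,-4.27,0],"turn": [0,0,0.055],"grip": 0},{"offset": [3.75,-4.27,0],"turn": [0,0,0.055],"grip": 0},{"offset": [3.75,-4.27,0],"turn": [0,0,0.055],"grip": 0},{"offset": [3.75,-4.27,0],"turn": [0,0,0.055],"grip": 0},{"offset": [3.75,-4.27,0],"turn": [0,0,0.055],"grip": 0},{"offset": [3.75,-4.27,0],"turn": [0,0,0.055],"grip": 0},{"offset": [3.75,-4.27,0],"turn": [0,0,0.055],"grip": 0}]}}

```text
time: 1.6
tcp_pos: [0.5596, 0.162, 0.2852]
eef_rot: [-1.55, -0.298, 0.298]
wrist_force: [1.6, 0.6, -0.4]
width: 0.0856
```

>>> {"op": "step_arm", "data": {"motion": [{"offset": [3.75,-4.27,0],"turn": [0,0,0.051],"grip": 0},{"offset": [3.75,-4.27,-2],"turn": [0,0,0],"grip": 0},{"offset": [3.75,-4.27,-3],"turn": [0,0,0],"grip": 0},{"offset": [0,0,-3],"turn": [0,0,0],"grip": 0},{"offset": [0,0,0],"turn": [0,0,0],"grip": 0},{"offset": [0,0,0],"turn": [0,0,0],"grip": 0}]}}

```text
time: 2.35
tcp_pos: [0.6702, 0.0372, 0.2071]
eef_rot: [-1.544, -0.338, 0.337]
wrist_force: [-0.4, 0.3, -0.4]
width: 0.0855
```

```bash
cat > pin.py <<'E'
from h import *
s=sense(); im,d,p=grab('wrist'); X=cloud(d,p)
M=Ro.from_rotvec(s['eef_rot']).as_matrix(); print(s['time'],s['tcp_pos'],M.round(3).tolist(),s['width'],s['wrist_force'])
Y=X.reshape(-1,3); Y=Y[~np.isnan(Y).any(1)]
b=Y[(np.hypot(Y[:,0]-.671,Y[:,1]-.035)<.04)]
import sys
lo=float(sys.argv[1]); g=b[(b[:,2]>lo)&(b[:,2]<lo+.025)]
if len(g)>9:
    (c,(w,h),a)=cv2.minAreaRect(g[:,:2].astype(np.float32)); w_,V=np.linalg.eigh(np.cov(g[:,:2].T))
    print('bar',len(g),c,w,h,V[:,1],'zmax',np.percentile(g[:,2],98),g.mean(0))
k=b[(b[:,2]>.084)&(b[:,2]<.092)]; print('ktop',len(k),np.median(k[:,2]),cv2.minAreaRect(k[:,:2].astype(np.float32)))
cv2.imwrite(f'pics/w_{s["time"]:.2f}.png',im)
E
python3 pin.py .108; ls pics
```

```text
2.35 [0.67021763 0.03722642 0.20712028] [[0.909, 0.001, -0.417], [0.417, 0.0, 0.909], [0.001, -1.0, -0.0]] 0.0855491422333314 [-0.3673301   0.32149777 -0.38378544]
bar 1063 (0.6689550280570984, 0.035386666655540466) 0.05436353385448456 0.012871084734797478 [-0.91418346 -0.40530064] zmax 0.12263119283403799 [0.66733181 0.03445527 0.11791079]
ktop 1751 0.087768774462493 ((0.6655926704406738, 0.03606778755784035), (0.04413415864109993, 0.06881017982959747), 78.8984146118164)
crop.png
scene.png
top.png
w_2.35.png
```

>>> {"op": "step_arm", "data": {"motion": [{"offset": [-0.12,-0.18,-3],"turn": [0,0,0],"grip": 0},{"offset": [0,0,-3],"turn": [0,0,0],"grip": 60},{"offset": [0,0,-2.5],"turn": [0,0,0],"grip": 100},{"offset": [0,0,-1.2],"turn": [0,0,0],"grip": 130},{"offset": [0,0,0],"turn": [0,0,0],"grip": 160},{"offset": [0,0,0],"turn": [0,0,0],"grip": 255},{"offset": [0,0,0],"turn": [0,0,0],"grip": 255},{"offset": [0,0,0],"turn": [0,0,0],"grip": 255},{"offset": [0,0,0],"turn": [0,0,0],"grip": 255},{"offset": [0,0,0],"turn": [0,0,0],"grip": 255}]}}

```text
time: 3.65
tcp_pos: [0.6696, 0.0352, 0.1106]
eef_rot: [-1.545, -0.338, 0.335]
wrist_force: [-2.1, 3.2, 7.5]
width: 0.0112
```

>>> {"op": "step_arm", "data": {"motion": [{"offset": [0,0,0.4],"turn": [0,0,0],"grip": 255},{"offset": [0,0,0.6],"turn": [0,0,0],"grip": 255},{"offset": [0,0,0.8],"turn": [0,0,0],"grip": 255},{"offset": [0,0,0.8],"turn": [0,0,0],"grip": 255},{"offset": [0,0,0.8],"turn": [0,0,0],"grip": 255},{"offset": [0,0,0],"turn": [0,0,0],"grip": 255},{"offset": [0,0,0],"turn": [0,0,0],"grip": 255}]}}

```text
time: 4.53
tcp_pos: [0.6693, 0.0349, 0.1439]
eef_rot: [-1.545, -0.338, 0.336]
wrist_force: [0.2, 2.6, 3.4]
width: 0.0109
```

>>> {"op": "step_arm", "data": {"motion": [{"offset": [0,0,0],"turn": [0,0,0],"grip": 100},{"offset": [0,0,0],"turn": [0,0,0],"grip": 0},{"offset": [0,0,0],"turn": [0,0,0],"grip": 0},{"offset": [0,0,2],"turn": [0,0,0],"grip": 0},{"offset": [0,0,4],"turn": [0,0,0],"grip": 0},{"offset": [0,0,4],"turn": [0,0,0],"grip": 0},{"offset": [0,0,0],"turn": [0,0,0],"grip": 0}]}}

```text
time: 5.4
tcp_pos: [0.671, 0.0349, 0.2481]
eef_rot: [-1.546, -0.342, 0.331]
wrist_force: [0.8, -0.0, -0.2]
width: 0.0855
```

```bash
python3 pin.py .138; ls pics
```

```text
5.4 [0.67095318 0.03494035 0.24814433] [[0.909, 0.007, -0.416], [0.416, 0.0, 0.909], [0.006, -1.0, -0.003]] 0.08548098645596991 [ 0.76633743 -0.04144322 -0.23565668]
bar 995 (0.6675507426261902, 0.03141757845878601) 0.05346141755580902 0.01261196006089449 [-0.90530098 -0.42477068] zmax 0.15602013342043344 [0.66608903 0.03100629 0.15136818]
ktop 1246 0.08780214635899819 ((0.6655943393707275, 0.036063265055418015), (0.04412681609392166, 0.06870085746049881), 78.89187622070312)
crop.png
scene.png
top.png
w_2.35.png
w_5.40.png
```

>>> {"op": "step_arm", "data": {"motion": [{"offset": [-3,-1.5,0],"turn": [0,0,-0.124],"grip": 0},{"offset": [-3.1,-1.5,0],"turn": [0,0,-0.124],"grip": 0},{"offset": [-3.1,-1.5,0],"turn": [0,0,-0.124],"grip": 0},{"offset": [-3.1,-1.6,-2],"turn": [0,0,-0.124],"grip": 0},{"offset": [-3.1,-1.6,-3],"turn": [0,0,-0.124],"grip": 0},{"offset": [0,0,0],"turn": [0,0,0],"grip": 0},{"offset": [0,0,0],"turn": [0,0,0],"grip": 0}]}}

```text
time: 6.32
tcp_pos: [0.5154, -0.0421, 0.1934]
eef_rot: [-1.566, 0.149, -0.149]
wrist_force: [1.2, -0.3, 0.3]
width: 0.0854
```

```bash
cat > han.py <<'E'
from h import *
s=sense(); im,d,p=grab('wrist'); X=cloud(d,p)
M=Ro.from_rotvec(s['eef_rot']).as_matrix(); print(s['time'],s['tcp_pos'],M.round(3).tolist(),s['width'])
m=(X[...,2]>.055)&(X[...,2]<.078)
n,l,st,c=cv2.connectedComponentsWithStats(m.astype(np.uint8))
for i in range(1,n):
    if st[i,4]>150:
        g=X[l==i]; print(st[i].tolist(),g.mean(0).round(4),g.min(0).round(4),g.max(0).round(4))
cv2.imwrite(f'pics/w_{s["time"]:.2f}.png',im); print(s['time'])
E
python3 han.py; ls pics
```

```text
6.325 [ 0.5154375  -0.04211467  0.19337043] [[0.982, 0.0, 0.189], [-0.189, 0.0, 0.982], [0.0, -1.0, 0.0]] 0.08544799425616342
[252, 76, 63, 215, 3346] [ 0.5139 -0.0231  0.0696] [ 0.4273 -0.0582  0.0552] [0.623  0.0214 0.078 ]
[322, 79, 190, 179, 3427] [0.5112 0.0967 0.0672] [0.4316 0.0295 0.055 ] [0.6025 0.196  0.0763]
[402, 219, 110, 16, 1004] [0.5918 0.1377 0.0563] [0.577  0.0919 0.055 ] [0.606  0.1986 0.0588]
[310, 277, 39, 14, 466] [0.6255 0.0096 0.0671] [ 0.6212 -0.0102  0.055 ] [0.6293 0.0273 0.078 ]
[415, 276, 97, 15, 1021] [0.6527 0.149  0.0656] [0.643  0.1024 0.055 ] [0.663  0.1996 0.078 ]
[327, 298, 30, 36, 537] [0.6596 0.0142 0.0679] [0.6441 0.0027 0.0554] [0.6933 0.0336 0.078 ]
6.325
crop.png
scene.png
top.png
w_2.35.png
w_5.40.png
w_6.33.png
```

```bash
python3 - <<'E'
from h import *
im,d,p=load('wrist'); X=cloud(d,p).reshape(-1,3); X=X[(X[:,2]>.05)&(X[:,2]<.1)]
ux=np.array([.19,.982]); uy=np.array([.982,-.19]); o=np.array([.517,-.042])
a=(X[:,:2]-o)@ux; b=(X[:,:2]-o)@uy
m=(abs(b)<.04)&(abs(a)<.08)
h,e=np.histogram(a[m],bins=np.arange(-.03,.08,.003))
for i in range(len(h)):
    k=m&(a>=e[i])&(a<e[i+1]); print(round(e[i],3),h[i],X[k,2].max().round(3) if k.any() else '')
k=(a<.012)&(a>-.02)&(abs(b)<.08); print(b[k].min(),b[k].max(),np.polyfit(b[k],a[k],1),a[k].mean())
E
```

```text
-0.03 0 
-0.027 0 
-0.024 0 
-0.021 0 
-0.018 0 
-0.015 0 
-0.012 0 
-0.009 0 
-0.006 250 0.073
-0.003 276 0.073
-0.0 316 0.074
0.003 246 0.073
0.006 0 
0.009 0 
0.012 0 
0.015 0 
0.018 0 
0.021 0 
0.024 0 
0.027 0 
0.03 0 
0.033 0 
0.036 0 
0.039 0 
0.042 499 0.088
0.045 429 0.089
0.048 101 0.087
0.051 0 
0.054 0 
0.057 0 
0.06 0 
0.063 0 
0.066 0 
0.069 0 
0.072 0 
0.075 0 
-0.06140375524187786 0.05860863350984704 [-0.00141979  0.00072652] 0.000733015892171948
```

View pics/w_6.33.png

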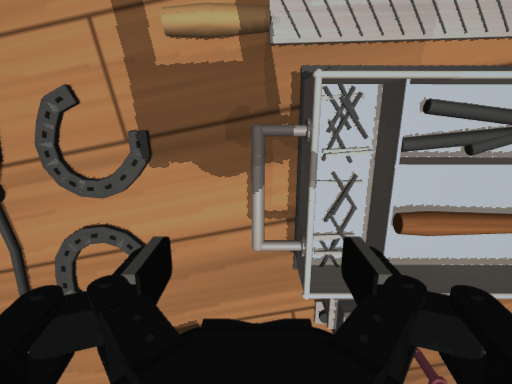

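The wrist picture shows the handle bar at (260,125–245), clear of the horseshoes, with the tray's front wall at column 305. I narrow the jaws so they fit the 39 mm gap.

>>> {"op": "step_arm", "data": {"motion": [{"offset": [0.16,0.05,-2],"turn": [0,0,0],"grip": 150},{"offset": [0,0,-2],"turn": [0,0,0],"grip": 150},{"offset": [0,0,0],"turn": [0,0,0],"grip": 150},{"offset": [0,0,0],"turn": [0,0,0],"grip": 150}]}}

```text
time: 6.88
tcp_pos: [0.5173, -0.0414, 0.1539]
eef_rot: [-1.566, 0.148, -0.15]
wrist_force: [0.0, -0.4, -0.5]
width: 0.0352
```

>>> {"op": "step_arm", "data": {"motion": [{"offset": [0,0,-3],"turn": [0,0,0],"grip": 150},{"offset": [0,0,-3.1],"turn": [0,0,0],"grip": 150},{"offset": [0,0,-3],"turn": [0,0,0],"grip": 150},{"offset": [0,0,0],"turn": [0,0,0],"grip": 255},{"offset": [0,0,0],"turn": [0,0,0],"grip": 255},{"offset": [0,0,0],"turn": [0,0,0],"grip": 255},{"offset": [0,0,0],"turn": [0,0,0],"grip": 255},{"offset": [0,0,0],"turn": [0,0,0],"grip": 255}]}}

```text
time: 7.88
tcp_pos: [0.5166, -0.0415, 0.0626]
eef_rot: [-1.566, 0.149, -0.15]
wrist_force: [-2.2, 2.2, -8.2]
width: 0.0096
```

>>> {"op": "step_arm", "data": {"motion": [{"offset": [-0.1,-0.5,0],"turn": [0,0,0],"grip": 255},{"offset": [-0.225,-1.165,0],"turn": [0,0,0],"grip": 255},{"offset": [-0.3,-1.5,0],"turn": [0,0,0],"grip": 255},{"offset": [-0.3,-1.5,0],"turn": [0,0,0],"grip": 255},{"offset": [-0.3,-1.5,0],"turn": [0,0,0],"grip": 255},{"offset": [-0.2,-1.2,0],"turn": [0,0,0],"grip": 255},{"offset": [0,0,0],"turn": [0,0,0],"grip": 255},{"offset": [0,0,0],"turn": [0,0,0],"grip": 255},{"offset": [0,0,0],"turn": [0,0,0],"grip": 255}]}}

```text
time: 9.0
tcp_pos: [0.5021, -0.1163, 0.0625]
eef_rot: [-1.566, 0.15, -0.15]
wrist_force: [-5.3, -2.6, 8.7]
width: 0.01
```

>>> {"op": "step_arm", "data": {"motion": [{"offset": [0,0,0],"turn": [0,0,0],"grip": 150},{"offset": [0,0,0],"turn": [0,0,0],"grip": 150},{"offset": [0,0,0],"turn": [0,0,0],"grip": 150},{"offset": [0,0,3],"turn": [0,0,0],"grip": 150},{"offset": [0,0,5],"turn": [0,0,0],"grip": 150},{"offset": [0,0,5],"turn": [0,0,0],"grip": 0},{"offset": [0,0,0],"turn": [0,0,0],"grip": 0},{"offset": [0,0,0],"turn": [0,0,0],"grip": 0}]}}

```text
time: 10.0
tcp_pos: [0.5021, -0.1152, 0.192]
eef_rot: [-1.566, 0.15, -0.15]
wrist_force: [-0.4, 0.0, -0.7]
width: 0.0849
```

```bash
python3 han.py>/dev/null; python3 - <<'E'
from h import *
im,d,p=load('wrist'); X=cloud(d,p).reshape(-1,3); X=X[(X[:,2]>.05)&(X[:,2]<.1)]
ux=np.array([.19,.982]); uy=np.array([.982,-.19]); o=np.array([.517,-.042])
a=(X[:,:2]-o)@ux; b=(X[:,:2]-o)@uy
k=(a<-.06)&(a>-.1)&(abs(b)<.04); print(k.sum(),a[k].min(),a[k].max(),(a[k].min()+a[k].max())/2,a[k].mean())
k=(a<-.015)&(a>-.045)&(abs(b)<.04);print(k.sum(),a[k].min(),a[k].max(),a[k].mean())
# before/after via top camera too
i,d0,p0=load('top'); A,d1,p1=grab('top')
for dd in (d0,d1):
    X=cloud(dd,p0).reshape(-1,3);X=X[(X[:,2]>.055)&(X[:,2]<.078)];a=(X[:,:2]-o)@ux; b=(X[:,:2]-o)@uy
    k=(abs(b)<.04)&(a<.02)&(a>-.11); print('top',k.sum(),a[k].mean())
E
```

```text
1100 -0.08288688589179533 -0.07139488769534377 -0.07714088679356955 -0.0769793322439155
1017 -0.03354679130532579 -0.02726286505658537 -0.031140630431719208
top 112 0.001427946625320985
top 2 -0.07218384265311048
```

>>> {"op": "step_arm", "data": {"motion": [{"offset": [2,2,4],"turn": [0,0,0.124],"grip": 0},{"offset": [3.6,3.2,1.5],"turn": [0,0,0.124],"grip": 0},{"offset": [3.6,3.2,0],"turn": [0,0,0.124],"grip": 0},{"offset": [3.6,3.2,0],"turn": [0,0,0.124],"grip": 0},{"offset": [3.7,3.2,0],"turn": [0,0,0.124],"grip": 0},{"offset": [0,0,0],"turn": [0,0,0],"grip": 0},{"offset": [0,0,0],"turn": [0,0,0],"grip": 0}]}}

```text
time: 10.98
tcp_pos: [0.6664, 0.0327, 0.2454]
eef_rot: [-1.544, -0.334, 0.339]
wrist_force: [-0.6, 0.6, 0.1]
width: 0.0854
```

```bash
python3 pin.py .138; ls pics; python3 - <<'E'
from h import *
im,d,p=load('wrist'); print(proj([.6547,-.0383,.066],p), proj([.669,.0354,.088],p))
E
```

```text
10.975 [0.66638841 0.03274097 0.24543902] [[0.909, -0.003, -0.416], [0.416, -0.0, 0.909], [-0.003, -1.0, 0.001]] 0.08537295872544773 [-0.55412716  0.56370803  0.07871895]
bar 1016 (0.667504072189331, 0.03164038434624672) 0.05334976315498352 0.01278658490628004 [-0.9100187  -0.41456721] zmax 0.1559264736414346 [0.66637274 0.03125036 0.15130693]
ktop 1270 0.08777649385404336 ((0.665830671787262, 0.03599772974848747), (0.04416225850582123, 0.06928906589746475), 79.03209686279297)
crop.png
scene.png
top.png
w_10.00.png
w_10.97.png
w_2.35.png
w_5.40.png
w_6.33.png
(np.float64(200.84184027200345), np.float64(141.72879093830105)) (np.float64(258.203395882816), np.float64(186.26681515970805))
```

View pics/w_10.97.png

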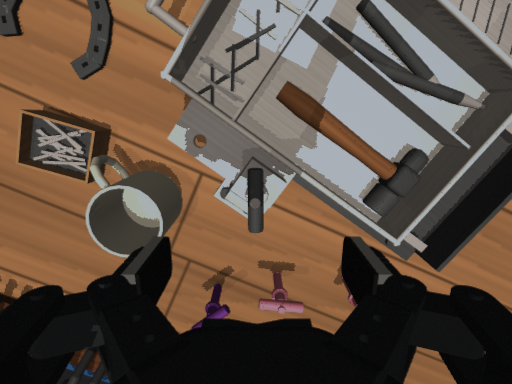

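Hole 1 shows at about (200,141), against a predicted (200.8,141.7), so the tray is within about a millimetre or two of the lock position. I'll check it numerically.

```bash
python3 - <<'E'
from h import *
im,d,p=load('wrist'); X=cloud(d,p)
m=(X[125:158,184:218,2]<.05).astype(np.uint8); n,l,st,c=cv2.connectedComponentsWithStats(m); print(st.tolist(),c)
b=im[125:158,184:218].astype(int); q=((b[...,2]-b[...,0])>45).astype(np.uint8); n,l,st,c2=cv2.connectedComponentsWithStats(q); print(st.tolist(),c2)
R=np.array(p['R']);t=np.array(p['t']);C=-R.T@t
for cc in list(c[1:])+list(c2[1:]):
    r=R.T@np.array([(184+cc[0]-p['cx'])/p['fx'],(125+cc[1]-p['cy'])/p['fy'],1]); P=C+r*(.066-C[2])/r[2]
    print(P, (P[:2]-[.669,.0354])@[.19,.982], (P[:2]-[.669,.0354])@[.982,-.19])
# keeper top rectangle from top-block points only (exclude tray by unit y)
k=X[(abs(X[...,2]-.088)<.004)&(np.hypot(X[...,0]-.669,X[...,1]-.036)<.05)]
a=(k[:,:2]-[.669,.0354])@[.19,.982]; e=(k[:,:2]-[.669,.0354])@[.982,-.19]
s=e>-.012; print('keeper a',np.percentile(a[s],[0.5,99.5]),'e',e.min(),e.max())
E
```

```text
[[0, 0, 34, 33, 976], [11, 10, 11, 12, 100], [0, 25, 11, 8, 46]] [[17.14754098 15.42110656]
 [16.26       15.31      ]
 [ 3.2826087  29.7826087 ]]
[[0, 0, 34, 33, 990], [11, 11, 10, 11, 90], [0, 26, 10, 7, 42]] [[17.13333333 15.41515152]
 [15.71111111 15.9       ]
 [ 3.26190476 30.        ]]
[ 0.65356461 -0.0394147   0.066     ] -0.076400763148935 -0.0009427576766501799
[ 0.67374576 -0.04650327  0.066     ] -0.07952731643206871 0.020221961107888882
[ 0.65438578 -0.03971932  0.066     ] -0.07654387745625374 -7.849394440221928e-05
[ 0.67397503 -0.04643985  0.066     ] -0.07942147323813181 0.02043504599941367
keeper a [-0.02203707  0.02182576] e -0.039539964702285504 0.03142599483623712
```

>>> {"op": "step_arm", "data": {"motion": [{"offset": [0.26,0.27,-3],"turn": [0,0,0],"grip": 0},{"offset": [0,0,-3.5],"turn": [0,0,0],"grip": 60},{"offset": [0,0,-2.5],"turn": [0,0,0],"grip": 100},{"offset": [0,0,-1.15],"turn": [0,0,0],"grip": 130},{"offset": [0,0,0],"turn": [0,0,0],"grip": 180},{"offset": [0,0,0],"turn": [0,0,0],"grip": 255},{"offset": [0,0,0],"turn": [0,0,0],"grip": 255},{"offset": [0,0,0],"turn": [0,0,0],"grip": 255},{"offset": [0,0,0],"turn": [0,0,0],"grip": 255}]}}

```text
time: 12.15
tcp_pos: [0.6701, 0.0355, 0.146]
eef_rot: [-1.545, -0.337, 0.336]
wrist_force: [0.6, 0.7, -2.1]
width: 0.0113
```

>>> {"op": "step_arm", "data": {"motion": [{"offset": [0,0,-0.3],"turn": [0,0,0],"grip": 255},{"offset": [0,0,-0.4],"turn": [0,0,0],"grip": 255},{"offset": [0,0,-0.4],"turn": [0,0,0],"grip": 255},{"offset": [0,0,-0.4],"turn": [0,0,0],"grip": 255},{"offset": [0,0,0],"turn": [0,0,0],"grip": 255}]}}

```text
time: 12.78
tcp_pos: [0.6702, 0.0356, 0.1305]
eef_rot: [-1.544, -0.337, 0.336]
wrist_force: [2.5, 0.8, -0.7]
width: 0.011
```

>>> {"op": "step_arm", "data": {"motion": [{"offset": [0,0,-0.4],"turn": [0,0,0],"grip": 255},{"offset": [0,0,-0.4],"turn": [0,0,0],"grip": 255},{"offset": [0,0,-0.4],"turn": [0,0,0],"grip": 255},{"offset": [0,0,-0.4],"turn": [0,0,0],"grip": 255},{"offset": [0,0,-0.2],"turn": [0,0,0],"grip": 255},{"offset": [0,0,-0.1],"turn": [0,0,0],"grip": 255},{"offset": [0,0,0],"turn": [0,0,0],"grip": 255}]}}

```text
time: 13.65
tcp_pos: [0.6709, 0.0361, 0.1133]
eef_rot: [-1.544, -0.339, 0.334]
wrist_force: [-2.3, 5.7, 22.7]
width: 0.011
```

>>> {"op": "step_arm", "data": {"motion": [{"offset": [0,0,-0.1],"turn": [0,0,0],"grip": 255},{"offset": [0,0,-0.1],"turn": [0,0,0],"grip": 255},{"offset": [0,0,0],"turn": [0,0,0],"grip": 255}]}}

```text
time: 14.02
tcp_pos: [0.6713, 0.0362, 0.113]
eef_rot: [-1.545, -0.34, 0.333]
wrist_force: [-8.8, 6.9, 45.4]
width: 0.0108
```

>>> {"op": "step_arm", "data": {"motion": [{"offset": [0,0,0.25],"turn": [0,0,0],"grip": 255},{"offset": [0,0,0],"turn": [0,0,0],"grip": 100},{"offset": [0,0,0],"turn": [0,0,0],"grip": 0},{"offset": [0,0,0],"turn": [0,0,0],"grip": 0},{"offset": [0,0,3],"turn": [0,0,0],"grip": 0},{"offset": [0,0,4],"turn": [0,0,0],"grip": 0},{"offset": [0,0,3],"turn": [0,0,0],"grip": 0},{"offset": [0,0,0],"turn": [0,0,0],"grip": 0},{"offset": [0,0,0],"turn": [0,0,0],"grip": 0}]}}

```text
time: 15.15
tcp_pos: [0.6694, 0.0354, 0.2113]
eef_rot: [-1.544, -0.336, 0.337]
wrist_force: [0.0, -0.6, 0.1]
width: 0.085
```

```bash
python3 pin.py .108; ls -t pics|head -1; python3 - <<'E'
from h import *
im,d,p=load('wrist'); X=cloud(d,p)
u,v=map(int,proj([.6547,-.0383,.066],p)); u0,v0=u-12,v-12
m=(X[v0:v0+24,u0:u0+24,2]<.05).astype(np.uint8); n,l,st,c=cv2.connectedComponentsWithStats(m)
R=np.array(p['R']);t=np.array(p['t']);C=-R.T@t
for i in range(1,n):
    r=R.T@np.array([(u0+c[i][0]-p['cx'])/p['fx'],(v0+c[i][1]-p['cy'])/p['fy'],1]); P=C+r*(.066-C[2])/r[2]
    print(st[i,4],P, (P[:2]-[.669,.0354])@[.19,.982])
o=cv2.resize(im[90:260,150:350],(800,680))[:600]; cv2.imwrite('pics/fin.png',o)
E
```

```text
15.15 [0.66939121 0.03538675 0.21133523] [[0.909, -0.001, -0.416], [0.416, -0.0, 0.909], [-0.001, -1.0, 0.0]] 0.08502289725616827 [ 0.00728151 -0.58540647  0.13171016]
bar 985 (0.6684923768043518, 0.035218529403209686) 0.05385661497712135 0.012392884120345116 [-0.91376049 -0.40625332] zmax 0.1225141267204053 [0.66693606 0.03426674 0.11801165]
ktop 1711 0.08778201090269112 ((0.6656879782676697, 0.03608119115233421), (0.04427052661776543, 0.06912153214216232), 79.02532196044922)
w_15.15.png
127 [ 0.6539141  -0.03783665  0.066     ] -0.07478471213904962
```

View pics/fin.png

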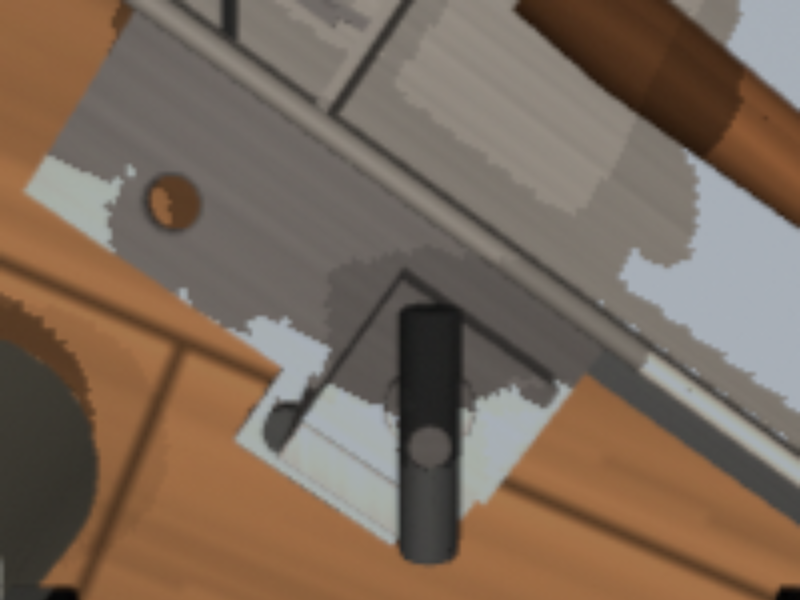

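The pin bar is at the height it had when home at the start (0.1225 vs 0.1226). Hole 1 is now 74.8 mm out, against a nominal 75.

```bash
python3 -c "
from rig import *; print(sense()['time']); print(sign_off())"
```

```text
15.2
the job is handed in; nothing more can be done
None
```

The tray is drawn out to its second hole and the steel pin is pushed back in, locking it there. I handed the job in at 15.2 s.

I lifted the pin about 33 mm, so it cleared the flange but still stood in the keeper. I then drew the tray out by its handle and pushed the pin down until it stopped hard, at about 45 N.

**Pin home:** the top of its T-handle measured 122.5 mm, against 122.6 mm when it was seated at the start.

**Tray position:** before the pin went in, the tray was about 1.4 mm too far out. The pin's cone drew it back, and the first hole now sits 74.8 mm in front of the keeper hole (nominal 75).

**Forces and contact:** the gripper was open and about 10 cm above the pin at hand-in, with a wrist force near zero. I didn't touch the bystander things, but I did not measure their positions again at the end.

**One disagreement:** the gripper read 10 to 11 mm wide when closed on the 12 and 13 mm bars. Both grasps held.

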